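# Load a mould and feed the shuttle to its hidden stop

### The arm

A 6-joint arm with a two-finger parallel gripper is mounted at the origin on the work surface; the furniture and walls round the work are solid. World frame = base frame: x ahead of the robot, y to its left, z up, the work surface at z = 0. Lengths are in mm, angles in rad, forces in N, time in s.
With the tool pointing down it reaches from about 325 to 900 mm from the base axis. Payload 6.1 kg.
Tool frame: the origin (TCP) lies at the very end of the fingers, on their centre line; the grasp point (between the pads) lies 19 mm behind it; z points along the fingers, y is the line along which they close (so a half turn about z gives the same grasp; the last joint's range is limited). The gripper opens to 87 mm and grips with 3 to 60 N. Pads are 19 mm wide; open, the fingers measure 117 mm over their backs; the gripper's body (75 mm by 190 mm) begins 51 mm behind the grasp point.
Start: joints at [1.108, 0.22, 1.526, -0, 1.395, -0.126], TCP at [206.541, 589.878, 222.538] pointing down, gripper open.
Joint ranges: [-2.98, 2.98], [-0.91, 2.08], [0.09, 2.57], [-1.24, 4.39], [0.2, 2.65], [-2.68, 2.68]. Speed limits (rad/s): [2.57, 2.57, 3.01, 3.14, 3.14, 3.14].

### API

Orientations are given as a 3x3 rotation matrix whose columns are the frame's x, y, z axes.
In Python, from bench import ctrl gives the robot as it stands.
- The arm moves only by the tool apply_moves, never from a script. Its argument "targets" is a list of rows, each a list of 5 numbers: the shift along the tool's x, y, z in m, then the turn about the tool's z in rad, then the finger opening in m, from 0 to 0.087. A call has 1 to 20 rows; each row shifts and turns the commanded pose from where the row before left it, along the tool's axes as they then stand; what a row does not reach is not made up. A row lasts 1/8 s, in which the tool goes at most 62.5 mm and 10.7 degrees, less where a joint would pass 70% of its speed; a pose out of reach is approached as far as the arm can. A call with a gripper value outside its range is refused whole. The fingers move at their own pace and stop on an object; the grip force is fixed at half the most. Time passes only in rows, so rows that do not move let the fingers close. It gives the time, the measured TCP pose, the force, the opening and the grip force at its end, in the units of the state.
- ctrl.sense(): the state, without advancing time (a new reading comes with each control period).
- ctrl.snapshot(name): name is "scene" or "top"; returns a dict with "frame" (420x560x3 uint8, red, green, blue), "z_map" (420x560 float32, mm along the optical axis (not along the pixel's ray), 0 where there is no reading), "camera_matrix" (3x3 intrinsics, pixels), "cam_to_world" (4x4, takes a point from camera to world coordinates). Camera axes: x right, y up, looking along -z (the intrinsics and any distortion apply to the point x, -y, -z); pixel columns grow to the right and rows downward; lengths in mm; the calibration is good to about 2 mm. A picture is of the moment at which its call begins.
- ctrl.close_job(): hands the job in; it is judged then, once.
Trained networks look in a picture, given as the dict that the camera call returned (one of the last four; its "shot" number tells which), for a name from the list of things; names that differ only in an ending like _2 or _b are one class to them, and where a whole thing is asked for, a point or a joint stands for the part that bears it (a point fixed in the world has none). Each returns a list of dicts, best first, with "confidence" (0 to 1); they miss things now and then, are a little off and sometimes report something else, mostly with a low value. They report only what shows in the picture. A call takes as long as a camera call. They do not tell look-alikes from the thing itself.
- ctrl.spot_in(query, picture): "rect" ([left, top, right, bottom] in pixels, round what is visible of it).
The state is a dict: "time_s": time; "joints": joint angles; "qd": joint speeds; "joint_efforts": joint torques, N m; "tcp_pos": TCP position; "eef_rot": TCP orientation; "force": force on the tool from outside, world axes, zero at the start; "moment": the same for the moment, N m; "gripper_width": opening from 0.0 (shut) to 1.0 (fully open); "gripper_force": force on a finger pad.
Only numpy, scipy, OpenCV 4.12 (cv2) and the standard library are available. Lean on these libraries where they do the work, as an engineer would, in place of code of your own. Each camera call takes 0.05 s, during which the arm holds its last target. There are 200 camera calls.

### The job

Take the blue mould out of the sloping cradle and stand it upright in the shallow nest of the shuttle, then gently slide the shuttle along its track, without lifting it, into the grey housing until you feel it come fully home against the sprung stop hidden inside; do not ram it, or the stop's setting is shoved back. Then throw the lock lever on the housing all the way over, away from the robot, let go, and leave the bottle, cup and vial where they stand.

Things in the scene. Friction and masses are not known exactly. Their poses are not given: they have to be found in the camera images.
- mould: blue two-part mould, a closed plastic block 74 (x) x 36 (y) x 94 (z) mm, about 0.16 kg, handled by its 36 mm thickness. Origin at the centre of its underside, z toward its top. At the start it stands in the cradle, its top leaning 30 degrees from vertical along the cradle's -x. It looks the same turned half round
- cradle: fixed grey cradle on a dark steel foot 120 x 60 mm, sloping 30 degrees so that the mould's top leans to the cradle's -x (roughly toward the robot). Origin under the foot. A back rest holds the lowest 45 mm of the mould's leaning side, two cheeks the lowest 15 mm of its 36 mm thickness (2.5 mm play); the mould is drawn out along its own z
- station: fixed feed station, base plate 90 (x) x 370 (y) x 8 mm, origin on the worktop, y along the track. Guide rails (tops at 22 mm) from y = -35 to +190 mm lead the shuttle with 2.5 mm of play a side; the shuttle is fed toward the station's -y, into the grey housing (66 mm wide, 46 mm high, closed on top, y = -34 to -181 mm)
- shuttle: steel shuttle, about 0.25 kg, deck 58 (x) x 100 (y) x 12 mm, with a black rim 7 mm high round its nest and a tongue 14 x 8 mm running 120 mm from its -y end into the housing. Origin: centre of the deck's underside, axes as the station's; it lies 8 mm above the worktop and starts at y = +110 to +130 mm of the station. Dry friction, 2 to 4 N with the mould aboard
- nest (a point): centre of the nest floor on top of the shuttle's deck, 20 mm above the worktop, axes as the shuttle's. The nest is 44 mm (x) x 84 mm (y) inside: the mould stands in it with its 74 mm side along y, 4 to 5 mm of play all round. The mould may be held and used to slide the shuttle
- stop_plunger (a joint): travel of the sprung plunger of the hidden stop: 0 m untouched, 0.008 m fully pressed by the shuttle's tongue, where it bottoms firmly on the stop. Its spring is soft (about 0.3 N at first touch, 1.1 N fully pressed), weaker than the shuttle's friction, so the shuttle stays home when let go
- lock_lever (a joint): lock lever on the housing roof, rad: 0 leans to the station's -x (toward the robot) by 0.5 rad from vertical, 1.0 leans to +x by 0.5 rad; starts at 0 to 0.2. It stays where it is left; light to push
- lock_lever_tip (a point): centre of the 26 mm ball knob at the tip of the lock lever, 70 mm from the pivot and 130 to 138 mm above the worktop as it swings in the station's x-z plane
- bottle: amber bottle 48 mm across, 100 mm high, a bystander beyond the station; origin under its base
- cup: open steel cup 63 mm across, 48 mm high, a bystander; origin under its base
- vial: small amber vial 22 mm across, 52 mm high, a bystander on the robot's side; origin under its base
- housing_mouth (a point): centre of the opening of the grey housing, 16 mm above the worktop, axes as the station's. Out of sight inside is an adjustable sprung stop whose place differs from job to job: the shuttle's origin comes home somewhere between y = +30 and +85 mm of the station, which must be felt for
- stop_setting (a joint): how far the hidden stop as a whole has been shoved back out of its setting, m: 0 at the start. It is clamped by friction and holds against pushes up to 5 N (beyond the shuttle's own friction); a harder push with the plunger bottomed moves it, up to 0.012 m, and it does not come back. It is spoilt beyond 0.005 m
- lamp_foot (a point): point on the worktop at the desk lamp, a fixed bystander at the right-hand edge whose jointed arm stands up some 0.5 m; the robot's arm must pass on its own side of it
Mind the look-alikes: they are no part of the job. What is shaped like the cradle but turquoise is not meant.

How it is judged:
By the outcome, as a careful person would: the job done as asked, in the order asked, and still so for the second after the job is handed in, with the robot touching nothing.
It also fails if it takes over 58 s, if anything falls off the work surface, if the arm or the gripper's body presses on something with over 40 N, if the wrist force passes 120 N, or if a joint passes its speed limit or range.

## Working session

There is one attempt and no reset: what is moved stays moved. The work goes in short steps, Python scripts to look and compute and a tool call to move; the robot and the scene stay as the last step left them, time stands still between calls to the robot, and variables do not carry over. Pictures are saved under pics/ and viewed, at most 10 in all, crops included, and the job is handed in when it is done.

Besides the shell and the picture viewer there is one more tool, called after "Emit:" as a command line: name --pt "numbers of a row" for each row, then --argument value for the rest. apply_moves: Moves the arm, as the interface text tells. Its arguments: {"type":"object","properties":{"targets":{"type":"array","items":{"type":"array","items":{"type":"number"}}}},"required":["targets"]}

```bash
ls; mkdir -p pics
cat > h.py <<'E'
import numpy as np, cv2
from bench import ctrl
def pts(s):
    K=s["camera_matrix"];z=s["z_map"];h,w=z.shape
    u,v=np.meshgrid(np.arange(w),np.arange(h))
    x=(u-K[0,2])/K[0,0]*z;y=(v-K[1,2])/K[1,1]*z
    P=np.stack([x,-y,-z,np.ones_like(z)],-1)@np.array(s["cam_to_world"]).T
    P[z==0]=np.nan
    return P[...,:3]
def save(n,im,sc=1):
    cv2.imwrite("pics/"+n,cv2.resize(im[...,::-1],None,fx=sc,fy=sc,interpolation=cv2.INTER_CUBIC))
E
python3 - <<'E'
from h import *
np.set_printoptions(precision=3,suppress=True)
for n in("scene","top"):
    s=ctrl.snapshot(n);save(n+"0.png",s["frame"],1.4);np.savez(n+"0.npz",f=s["frame"],P=pts(s))
    print(n,[k for k in s],s["cam_to_world"])
    for q in["mould","cradle","station","shuttle","lock_lever_tip","lock_lever","bottle","cup","vial"]:
        try:
            for d in ctrl.spot_in(q,s)[:3]:
                print(q,np.round(d["rect"]),round(d["confidence"],2))
        except Exception as e: print(q,e)
print(ctrl.sense())
E
```

```text
pics
scene ['frame', 'z_map', 'camera_matrix', 'cam_to_world', 'shot'] [[    0.808     0.362    -0.465  -292.85 ]
 [   -0.59      0.511    -0.626 -1056.484]
 [    0.011     0.78      0.626  1100.929]
 [    0.        0.        0.        1.   ]]
mould [200. 144. 226. 177.] 0.77
cradle [210. 160. 237. 186.] 0.81
cradle [152. 187. 154. 190.] 0.5
station [243. 197. 338. 262.] 0.78
shuttle [249. 191. 287. 225.] 0.94
shuttle [241. 199. 337. 261.] 0.15
lock_lever_tip [305. 207. 314. 222.] 0.46
lock_lever_tip [242. 190. 340. 261.] 0.32
lock_lever [306. 210. 314. 225.] 0.65
bottle [309. 178. 325. 207.] 0.55
cup [356. 223. 381. 250.] 0.74
vial [252. 234. 259. 245.] 0.62
top ['frame', 'z_map', 'camera_matrix', 'cam_to_world', 'shot'] [[   0.01     0.991   -0.136  224.866]
 [  -1.       0.011    0.009  -47.09 ]
 [   0.01     0.136    0.991 1565.551]
 [   0.       0.       0.       1.   ]]
mould [171. 189. 186. 217.] 0.74
cradle [146. 259. 174. 296.] 0.9
cradle [172. 183. 193. 221.] 0.64
cradle [325. 144. 345. 165.] 0.53
station [226. 180. 328. 211.] 0.58
shuttle [230. 188. 287. 203.] 0.67
lock_lever_tip [312. 187. 315. 197.] 0.57
lock_lever [308. 189. 315. 192.] 0.61
bottle [262. 141. 277. 158.] 0.45
cup [325. 143. 345. 165.] 0.52
{'time_s': 1.0, 'joints': array([ 1.108,  0.22 ,  1.526, -0.   ,  1.395, -0.126]), 'qd': array([-0.   , -0.   ,  0.   , -0.   , -0.   , -0.001]), 'joint_efforts': array([  0.001, -49.456, -38.773,   0.07 ,   0.047,  -0.   ]), 'tcp_pos': array([206.553, 589.879, 222.539]), 'eef_rot': array([[-0.944,  0.33 ,  0.   ],
       [ 0.33 ,  0.944, -0.   ],
       [-0.   , -0.   , -1.   ]]), 'force': array([0.482, 0.382, 0.191]), 'moment': array([ 0.015, -0.006, -0.024]), 'gripper_force': 0.0, 'gripper_width': 1.0019504258275733}
```

View pics/scene0.png

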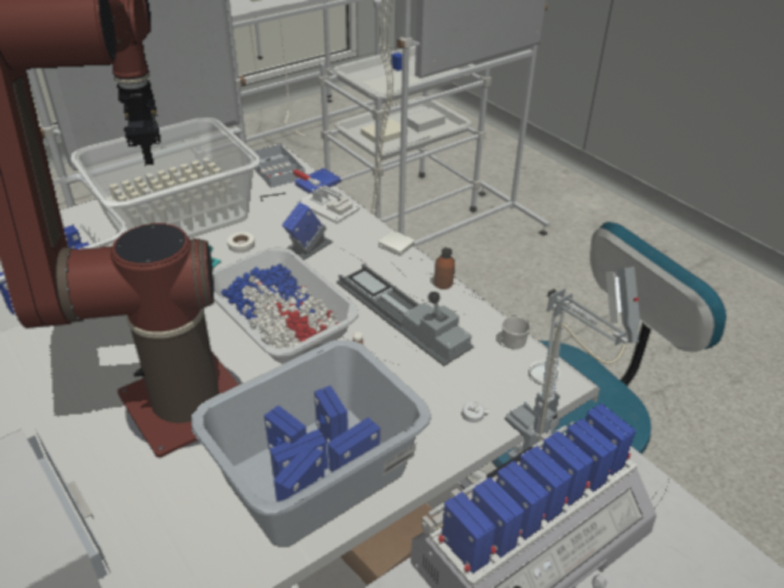

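View pics/top0.png

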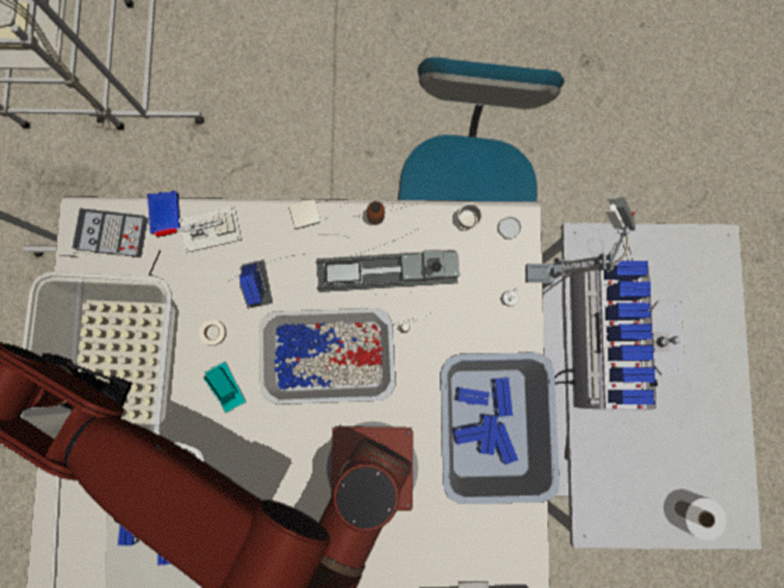

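Top view (800-wide picture): the blue mould stands in the grey cradle at (255,284). Look-alikes are the turquoise empty cradle (225,386), the blue blocks in the crate (485,420), the rack (630,330) and a blue box (163,212). I choose the one in the grey cradle. The station is at (388,270), with the shuttle at its left end and the lever knob at (435,265).

Run:
```python
from h import *
np.set_printoptions(precision=1,suppress=True,linewidth=150)
a=np.load("top0.npz");b=np.load("scene0.npz")
A=cv2.resize(a["f"][130:230,160:340],None,fx=4.2,fy=4.2,interpolation=cv2.INTER_CUBIC)
B=cv2.resize(b["f"][135:270,190:390],None,fx=3.78,fy=3.78,interpolation=cv2.INTER_CUBIC)[:, :756]
cv2.imwrite("pics/crop.png",np.vstack([A[:300],B[:300]])[...,::-1])
# blue mould
for n,d,r in(("top",a,(180,225,165,195)),("scene",b,(138,182,192,232))):
    f=d["f"].astype(int);P=d["P"]
    m=np.zeros(f.shape[:2],bool);m[r[0]:r[1],r[2]:r[3]]=1
    m&=(f[...,2]>f[...,0]+30)
    Q=P[m];Q=Q[np.isfinite(Q).all(1)];print(n,len(Q),"min",np.percentile(Q,2,0),"max",np.percentile(Q,98,0),"mean",Q.mean(0))
    t=Q[Q[:,2]>Q[:,2].max()-12];print(" top pts",t.mean(0),len(t))
    v,g=np.meshgrid(*[np.arange(3)]) if 0 else (0,0)
# station points: between z 4..60
for n,d,r in(("top",a,(174,215,222,334)),):
    P=d["P"][r[0]:r[1],r[2]:r[3]].reshape(-1,3);P=P[np.isfinite(P).all(1)]
    for lo,hi in((4,12),(12,19),(19,25),(25,32),(38,54),(60,160)):
        q=P[(P[:,2]>lo)&(P[:,2]<hi)]
        if len(q)>5:
            print(lo,hi,len(q),cv2.minAreaRect(q[:,:2].astype(np.float32)),q.mean(0))
for q in((320,450),(265,150)):
    print(a["P"][q[1],min(q[0],559)])
```

```text
top 333 min [407.3 281.   51.6] max [504.5 325.3 132.9] mean [451.  302.2 105. ]
 top pts [461.9 306.9 128.6] 54
scene 430 min [408.6 279.9  45.6] max [492.2 318.7 130.4] mean [449.2 294.6  93.3]
 top pts [457.6 304.9 126.8] 51
4 12 854 ((505.272705078125, -38.315826416015625), (151.33384704589844, 414.2616882324219), 0.6975074410438538) [499.3 -22.5   7.5]
12 19 356 ((507.6180419921875, -31.474136352539062), (89.34898376464844, 360.2286376953125), 4.6322340965271) [500.2  26.4  15.9]
19 25 381 ((507.6207580566406, -28.620986938476562), (76.17682647705078, 356.8534240722656), 4.088198661804199) [501.2  51.   21.7]
25 32 140 ((504.99884033203125, 6.1197509765625), (73.79224395751953, 271.4772644042969), 4.139883518218994) [501.2  57.8  27.3]
38 54 463 ((517.0538330078125, -144.59840393066406), (68.50116729736328, 146.43626403808594), 4.556796550750732) [ 515.7 -139.9   46. ]
60 160 277 ((517.89404296875, -152.28663635253906), (70.58604431152344, 50.1495475769043), 4.492859840393066) [ 514.9 -151.2   83.2]Traceback (most recent call last):
  File "<stdin>", line 23, in <module>
IndexError: index 450 is out of bounds for axis 0 with size 420
```

View pics/crop.png

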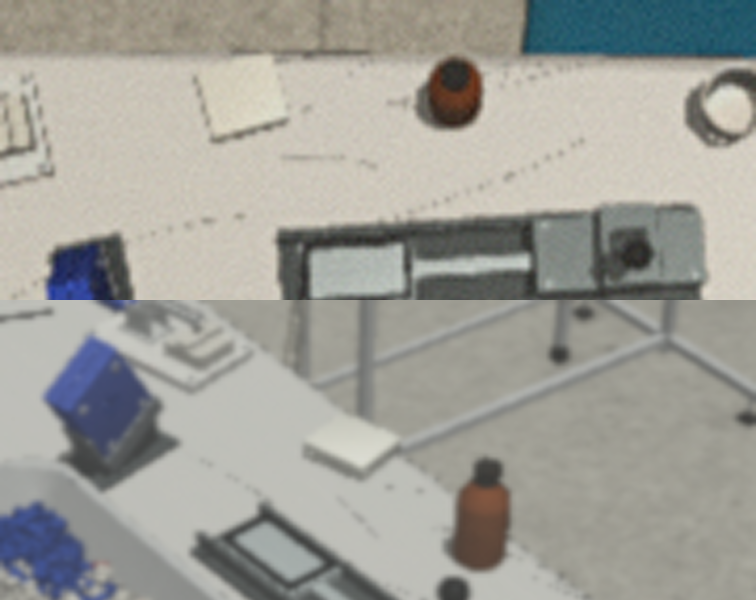

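The crop confirms the choice: the blue block sits in the grey cradle (lower panel, about (100,400)), leaning toward the robot. The shuttle, with its pale nest floor and black rim, is at the near end of the track. Next I fit poses with box models.

```bash
cat >> h.py <<'E'
from scipy.optimize import least_squares
def sdf(p,h):
    q=np.abs(p)-h
    return np.linalg.norm(np.maximum(q,0),axis=1)+np.minimum(q.max(1),0)
def Rz(a):c,s=np.cos(a),np.sin(a);return np.array([[c,-s,0],[s,c,0],[0,0,1]])
def Ry(a):c,s=np.cos(a),np.sin(a);return np.array([[c,0,s],[0,1,0],[-s,0,c]])
def fit(Q,h,tilt,p0):
    # p: centre x,y,z,yaw
    f=lambda p:sdf((Q-p[:3])@(Rz(p[3])@Ry(tilt)),h)
    r=least_squares(f,p0,loss="soft_l1",f_scale=1.5,x_scale=[1,1,1,.02]);return r.x,np.median(np.abs(f(r.x)))
E
python3 - <<'E'
from h import *
np.set_printoptions(precision=3,suppress=True,linewidth=150)
a=np.load("top0.npz");b=np.load("scene0.npz")
L=[]
for d,r in((a,(180,225,165,195)),(b,(138,182,192,232))):
    f=d["f"].astype(int);m=np.zeros(f.shape[:2],bool);m[r[0]:r[1],r[2]:r[3]]=1
    m&=(f[...,2]>f[...,0]+30);Q=d["P"][m];L.append(Q[np.isfinite(Q).all(1)])
for Q in(L[0],L[1],np.vstack(L)):
  for y in(0,-.3,.3):
    p,e=fit(Q,np.array([37,18,47.]),-np.pi/6,[455,300,85,y]);R=Rz(p[3])@Ry(-np.pi/6)
    print("mould c",p,e,"base",p[:3]-R[:,2]*47,"top",p[:3]+R[:,2]*47)
H=[]
for d in(a,b):
    P=d["P"].reshape(-1,3);P=P[np.isfinite(P).all(1)]
    l=(P-[508.5,-37,0])@Rz(.08)
    # housing front part (roof, no lever)
    H.append(P[(abs(l[:,0])<40)&(l[:,1]<-28)&(l[:,1]>-188)&(l[:,2]>12)&(l[:,2]<52)])
    r=[l[(abs(l[:,0])<22)&(abs(l[:,1]-c)<5)][:,2] for c in(40,100,120,140)]
    print([np.median(x) for x in r])
    kn=P[(abs(l[:,0])<60)&(l[:,1]<-34)&(l[:,1]>-181)&(l[:,2]>110)&(l[:,2]<165)];kl=l[(abs(l[:,0])<60)&(l[:,1]<-34)&(l[:,1]>-181)&(l[:,2]>110)&(l[:,2]<165)]
    print("knob",kn.mean(0),kl.min(0),kl.max(0),len(kn))
for Q in(H[0],H[1],np.vstack(H)):
    p,e=fit(Q,np.array([33,73.5,23]),0,[517,-144,23,.08]);R=Rz(p[3])
    print("housing",p,e,"origin",p[:3]+R[:,1]*107.5)
E
```

```text
mould c [459.204 307.415  73.241   0.258] 1.214062390952833 base [481.928 313.401  32.538] top [436.479 301.428 113.944]
mould c [459.204 307.415  73.241   0.258] 1.2140623862776216 base [481.928 313.401  32.538] top [436.479 301.428 113.944]
mould c [459.204 307.415  73.241   0.258] 1.2140572981405207 base [481.928 313.401  32.538] top [436.479 301.428 113.944]
mould c [456.84  308.586  72.435   0.253] 2.2038235964793316 base [479.592 314.466  31.732] top [434.087 302.705 113.138]
mould c [456.84  308.586  72.435   0.253] 2.20382339392998 base [479.592 314.466  31.732] top [434.087 302.705 113.138]
mould c [459.823 309.426  74.188   0.27 ] 2.1307983606778453 base [482.469 315.703  33.485] top [437.177 303.15  114.892]
mould c [458.932 308.575  73.343   0.253] 1.709247642307215 base [481.682 314.462  32.64 ] top [436.181 302.687 114.046]
mould c [458.94  308.567  73.332   0.253] 1.7049449742261231 base [481.69  314.457  32.629] top [436.191 302.677 114.035]
mould c [458.94  308.567  73.332   0.253] 1.7049389164548963 base [481.69  314.457  32.629] top [436.191 302.677 114.035]
[np.float64(9.160762468280609), np.float64(19.31848100105742), np.float64(20.134682680044534), np.float64(19.604861946971027)]
knob [ 495.464 -153.644  142.946] [ -32.078 -127.993  131.41 ] [  -9.451 -103.609  152.9  ] 45
[np.float64(10.868596969805594), np.float64(19.592519055226717), np.float64(20.725813647674613), np.float64(20.604645302936888)]
knob [ 492.177 -157.601  137.65 ] [ -35.868 -129.483  111.195] [ -13.84  -103.907  150.883] 69
housing [ 517.478 -142.368   23.195    0.084] 1.9063989825786791 origin [508.508 -35.243  23.195]
housing [ 517.145 -142.778   22.852    0.078] 1.5426315180384798 origin [508.787 -35.604  22.852]
housing [ 517.251 -142.711   23.025    0.08 ] 1.6797066089368826 origin [508.7   -35.551  23.025]
```

Emit:
apply_moves --pt "0 0 0 -0.148 0.087" --pt "0 0 0 -0.148 0.087" --pt "0 0 0 -0.148 0.087" --pt "0 0 0 -0.148 0.087" --pt "-0.0222 -0.042 0 0 0.087" --pt "-0.0222 -0.042 0 0 0.087" --pt "-0.0222 -0.042 0 0 0.087" --pt "-0.0222 -0.042 0 0 0.087" --pt "-0.0222 -0.042 0 0 0.087" --pt "-0.0222 -0.042 0 0 0.087" --pt "-0.0222 -0.042 0 0 0.087" --pt "-0.0222 -0.042 0 0 0.087" --pt "0 0 0 0 0.087" --pt "0 0 0 0 0.087"

```text
time_s: 2.75
tcp_pos: [463.0, 309.8, 222.5]
eef_rot: [[-0.968, -0.252, -0.0], [-0.252, 0.968, 0.0], [0.0, 0.001, -1.0]]
force: [-0.3, 0.4, -0.5]
gripper_width: 1.0
gripper_force: 0.0
```

Run:
```python
from h import *
np.set_printoptions(precision=3,suppress=True,linewidth=150)
s=ctrl.sense();print(s["tcp_pos"],s["eef_rot"].T@(np.array([462.5,309.5,68])-s["tcp_pos"]),s["eef_rot"][:,0])
a=np.load("top0.npz");b=np.load("scene0.npz")
for d in(a,b):
    P=d["P"];l=(P-[508.6,-35.5,0])@Rz(.08);g=d["f"].astype(int).min(-1)
    m=(abs(l[...,0])<24)&(l[...,1]>50)&(l[...,1]<185)&(l[...,2]>14)&(l[...,2]<30)
    for lo in np.arange(50,185,6):
        k=m&(l[...,1]>=lo)&(l[...,1]<lo+6)&(abs(l[...,0])<15)
        print(lo,k.sum(),int(g[k].mean()) if k.any() else -1,end=" | ")
    k=m&(g>135);print("\n bright",k.sum(),np.percentile(l[k],[2,98],axis=0))
```

```text
[462.962 309.773 222.51 ] [  0.461  -0.227 154.51 ] [-0.968 -0.252  0.   ]
50 5 142 | 56 6 169 | 62 6 158 | 68 14 117 | 74 10 117 | 80 13 180 | 86 15 178 | 92 10 178 | 98 14 178 | 104 12 177 | 110 11 178 | 116 15 176 | 122 11 174 | 128 13 173 | 134 16 174 | 140 10 173 | 146 16 173 | 152 15 170 | 158 8 105 | 164 8 54 | 170 2 77 | 176 0 -1 | 182 0 -1 | 
 bright 255 [[-18.697  58.889  14.658]
 [ 20.614 157.647  27.371]]
50 6 148 | 56 10 148 | 62 6 132 | 68 21 118 | 74 11 96 | 80 2 125 | 86 13 153 | 92 12 160 | 98 7 163 | 104 11 161 | 110 16 161 | 116 6 163 | 122 9 163 | 128 13 159 | 134 9 162 | 140 16 161 | 146 8 162 | 152 10 146 | 158 16 110 | 164 3 96 | 170 0 -1 | 176 0 -1 | 182 0 -1 | 
 bright 172 [[-13.786  54.001  14.851]
 [ 19.68  160.096  24.578]]
```

Emit:
apply_moves --pt "0 0 0.035 0 0.087" --pt "0 0 0.035 0 0.087" --pt "0 0 0.035 0 0.087" --pt "0 0 0.03 0 0.087" --pt "0 0 0.0195 0 0.087" --pt "0 0 0 0 0.087"

```text
time_s: 3.5
tcp_pos: [461.5, 309.8, 66.6]
eef_rot: [[-0.967, -0.254, -0.003], [-0.254, 0.967, -0.001], [0.003, -0.0, -1.0]]
force: [-0.6, -0.4, -0.0]
gripper_width: 1.002
gripper_force: 0.0
```

Emit:
apply_moves --pt "0 0 0 0 0.03" --pt "0 0 0 0 0.03" --pt "0 0 0 0 0.03" --pt "0 0 0 0 0.03" --pt "0 0 0 0 0.03" --pt "0 0 0 0 0.03" --pt "0 0 0 0 0.03"

```text
time_s: 4.38
tcp_pos: [463.2, 309.5, 68.1]
eef_rot: [[-0.968, -0.252, -0.0], [-0.252, 0.968, -0.0], [0.0, -0.0, -1.0]]
force: [0.7, -0.8, 0.5]
gripper_width: 0.401
gripper_force: 29.9
```

Emit:
apply_moves --pt "0.005 0 -0.00866 0 0.03" --pt "0.005 0 -0.00866 0 0.03" --pt "0.005 0 -0.00866 0 0.03" --pt "0.005 0 -0.00866 0 0.03" --pt "0.005 0 -0.00866 0 0.03" --pt "0.005 0 -0.00866 0 0.03" --pt "0.005 0 -0.00866 0 0.03" --pt "0 0 -0.03 0 0.03" --pt "0 0 0 0 0.03"

```text
time_s: 5.5
tcp_pos: [430.9, 301.6, 161.3]
eef_rot: [[-0.968, -0.253, 0.005], [-0.252, 0.968, 0.002], [-0.005, 0.001, -1.0]]
force: [1.0, -1.0, -1.3]
gripper_width: 0.401
gripper_force: 29.9
```

Run:
```python
from h import *
np.set_printoptions(precision=3,suppress=True,linewidth=150)
s=ctrl.snapshot("scene");P=pts(s);f=s["frame"].astype(int);t=ctrl.sense();c=t["tcp_pos"]
m=(f[...,2]>f[...,0]+30)&(np.linalg.norm(P-c,axis=-1)<110);Q=P[m]
print(len(Q),Q.min(0),Q.max(0),c,t["gripper_width"])
def F(p): return sdf((Q-p[:3])@(Rz(.255)@Ry(p[3])),np.array([37,18,47.]))
for y in(-.6,-.3):
    r=least_squares(F,[c[0],c[1],c[2],y],loss="soft_l1",f_scale=1.5,x_scale=[1,1,1,.02]);print(r.x,np.median(abs(r.fun)))
save("lift.png",s["frame"][110:230,150:310],4)
```

```text
298 [373.052 220.092 128.362] [458.441 319.324 229.485] [430.022 301.151 159.6  ] 0.4005955516863512
[425.969 301.875 166.005  -0.484] 1.9087588613138706
[426.236 301.88  166.27   -0.494] 1.9175035246504122
```

View pics/lift.png

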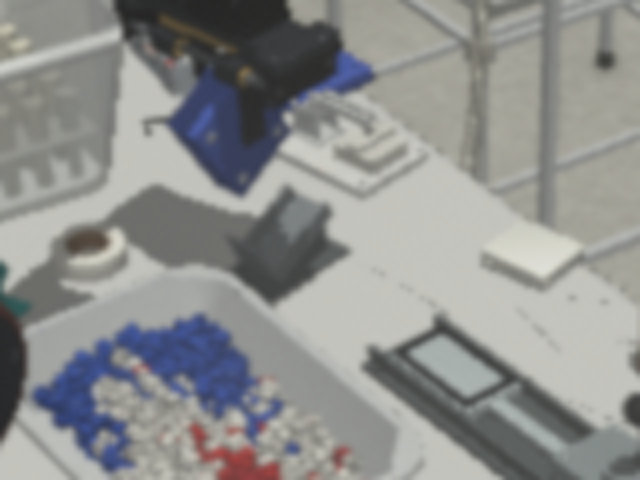

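The crop shows the mould held in the fingers at about (230,130), clear of the cradle and still tilted about 28 degrees. I turn it so its lean points along station +y.

Emit:
apply_moves --pt "0 0 0 0.1745 0.03" --pt "0 0 0 0.1745 0.03" --pt "0 0 0 0.1745 0.03" --pt "0 0 0 0.1745 0.03" --pt "0 0 0 0.1745 0.03" --pt "0 0 0 0.1745 0.03" --pt "0 0 0 0.1745 0.03" --pt "0 0 0 0.1745 0.03" --pt "0 0 0 0.1745 0.03" --pt "0 0 0 0.1745 0.03" --pt "0 0 0 0 0.03"

```text
time_s: 6.92
tcp_pos: [428.5, 300.3, 157.1]
eef_rot: [[-0.082, 0.997, -0.002], [0.997, 0.082, -0.001], [-0.001, -0.002, -1.0]]
force: [0.2, -0.8, -2.3]
gripper_width: 0.401
gripper_force: 29.9
```

Run:
```python
from h import *
s=ctrl.sense();print(s["tcp_pos"],s["eef_rot"].T@(np.array([496.9,110.5,95])-s["tcp_pos"]),s["eef_rot"])
```

```text
[428.54479165 300.32144022 157.12081564] [-194.75243671   52.61997233   62.17906656] [[-8.23880793e-02  9.96598095e-01 -2.10738182e-03]
 [ 9.96599926e-01  8.23859751e-02 -1.06665892e-03]
 [-8.89411540e-04 -2.18809655e-03 -9.99997211e-01]]
```

Emit:
apply_moves --pt "-0.0325 0.0088 0 0 0.03" --pt "-0.0325 0.0088 0 0 0.03" --pt "-0.0325 0.0088 0 0 0.03" --pt "-0.0325 0.0088 0 0 0.03" --pt "-0.0325 0.0088 0 0 0.03" --pt "-0.0325 0.0088 0 0 0.03" --pt "0 0 0.03 0 0.03" --pt "0 0 0.032 0 0.03" --pt "0 0 0 0 0.03" --pt "0 0 0 0 0.03"

```text
time_s: 8.18
tcp_pos: [498.1, 110.8, 97.3]
eef_rot: [[-0.083, 0.997, 0.0], [0.997, 0.083, 0.0], [0.0, 0.0, -1.0]]
force: [0.9, -0.4, -0.3]
gripper_width: 0.402
gripper_force: 29.9
```

```bash
cat > m.py <<'E'
from h import *
import sys
np.set_printoptions(precision=3,suppress=True,linewidth=150)
O=np.array([508.6,-35.5,0]);t=ctrl.sense();c=t["tcp_pos"];print("tcp local",(c-O)@Rz(.08),c)
Qs=[]
for n in("scene","top"):
    s=ctrl.snapshot(n);P=pts(s);f=s["frame"].astype(int)
    l=(P-O)@Rz(.08)
    m=(f[...,2]>f[...,0]+30)&(np.linalg.norm(P-c,axis=-1)<110);Q=l[m];Qs.append(Q)
    if n=="scene":
        save(sys.argv[1],s["frame"][140:260,200:360],4)
    g=f.min(-1);k=(abs(l[...,0])<20)&(l[...,1]>40)&(l[...,1]<185)&(l[...,2]>14)&(l[...,2]<30)&(g>135)
    print(n,len(Q),"floor y range",np.percentile(l[k][:,1],[2,98]) if k.any() else None)
Q=np.vstack(Qs);Q=Qs[0] if len(sys.argv)<3 else Q
lt=(c-O)@Rz(.08)
def F(p): return sdf((Q-p[:3])@(Rz(np.pi/2+p[4]).T.T@Ry(p[3])),np.array([37,18,47.]))
for y in(.5,.0):
    r=least_squares(F,[lt[0],lt[1]-5,lt[2]+5,y,0],loss="soft_l1",f_scale=1.5,x_scale=[1,1,1,.02,.02]);p=r.x
    R=Rz(np.pi/2+p[4])@Ry(p[3])
    print(p,np.median(abs(r.fun)),"bottom corners",p[:3]+R@[37,0,-47],p[:3]+R@[-37,0,-47])
E
python3 m.py over.png
```

```text
tcp local [  1.231 146.664  97.3  ] [498.106 110.793  97.3  ]
scene 339 floor y range [ 42.179 109.   ]
top 45 floor y range [ 43.08  110.547]
[  0.991 146.593  94.799   0.526   0.015] 1.867151770809592 bottom corners [  0.867 154.965  35.572] [ 1.815 90.992 72.756]
[  0.991 146.594  94.802   0.526   0.015] 1.870185831763159 bottom corners [  0.867 154.966  35.574] [ 1.815 90.994 72.758]
```

View pics/over.png

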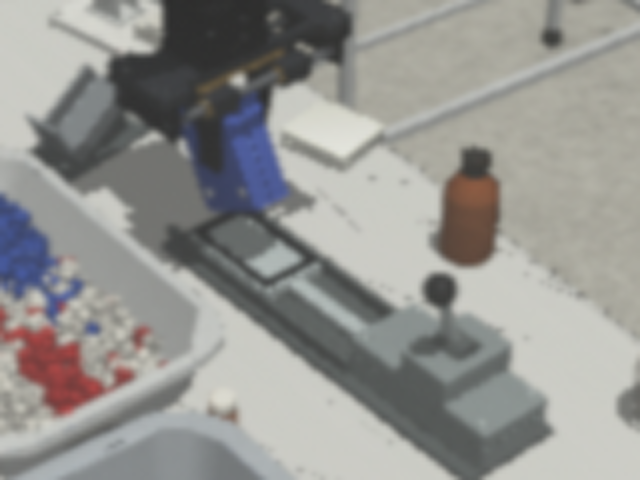

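The tilted mould hangs over the far end of the nest, with its lower corner at about (270,205) in the crop. I lower it by feel.

Emit:
apply_moves --pt "0 -0.001 0.006 0 0.03" --pt "0 0 0.006 0 0.03" --pt "0 0 0 0 0.03" --pt "0 0 0 0 0.03"

```text
time_s: 8.78
tcp_pos: [496.7, 110.6, 84.6]
eef_rot: [[-0.081, 0.997, -0.0], [0.997, 0.081, -0.0], [-0.0, -0.0, -1.0]]
force: [0.6, -0.6, -0.2]
gripper_width: 0.406
gripper_force: 29.9
```

Emit:
apply_moves --pt "0 0 0.003 0 0.03" --pt "0 0 0.002 0 0.03" --pt "0 0 0 0 0.03"

```text
time_s: 9.15
tcp_pos: [496.5, 110.6, 79.4]
eef_rot: [[-0.081, 0.997, -0.001], [0.997, 0.081, -0.0], [-0.0, -0.001, -1.0]]
force: [-0.4, -0.4, -0.9]
gripper_width: 0.399
gripper_force: 29.9
```

Emit:
apply_moves --pt "0 0 0.002 0 0.03" --pt "0 0 0.001 0 0.03" --pt "0 0 0 0 0.03"

```text
time_s: 9.52
tcp_pos: [496.7, 110.6, 76.6]
eef_rot: [[-0.081, 0.997, -0.0], [0.997, 0.081, -0.0], [0.0, -0.0, -1.0]]
force: [0.1, -0.5, -1.9]
gripper_width: 0.397
gripper_force: 29.9
```

Free so far (the weight shows as about −1.6 N). Next I go down to where contact is expected, TCP z about 74.

Emit:
apply_moves --pt "0 0 0.002 0 0.03" --pt "0 0 0 0 0.03" --pt "0 0 0 0 0.03"

```text
time_s: 9.9
tcp_pos: [497.1, 110.3, 74.9]
eef_rot: [[-0.081, 0.997, 0.001], [0.997, 0.081, -0.0], [-0.0, 0.001, -1.0]]
force: [0.5, -1.7, 0.3]
gripper_width: 0.4
gripper_force: 29.9
```

Emit:
apply_moves --pt "0 0 0.0015 0 0.03" --pt "0 0 0 0 0.03" --pt "0 0 0 0 0.03"

```text
time_s: 10.28
tcp_pos: [497.4, 110.2, 73.8]
eef_rot: [[-0.081, 0.997, 0.001], [0.997, 0.081, -0.001], [-0.001, 0.001, -1.0]]
force: [-0.0, -4.9, 5.4]
gripper_width: 0.396
gripper_force: 29.9
```

Emit:
apply_moves --pt "0 0 0.001 0 0.03" --pt "0 0 0 0 0.03" --pt "0 0 0 0 0.03"

```text
time_s: 10.65
tcp_pos: [497.6, 110.0, 73.3]
eef_rot: [[-0.081, 0.997, 0.002], [0.997, 0.081, -0.001], [-0.001, 0.002, -1.0]]
force: [-1.7, -5.5, 9.5]
gripper_width: 0.398
gripper_force: 29.9
```

Contact is where dead reckoning put it. The tool is pushed toward −y, so I follow the pivoting arc about the corner.

Emit:
apply_moves --pt "-0.0031 0 0.0006 0 0.03" --pt "-0.0031 0 0.0008 0 0.03" --pt "0 0 0 0 0.03"

```text
time_s: 11.02
tcp_pos: [498.0, 106.5, 72.2]
eef_rot: [[-0.08, 0.997, 0.002], [0.997, 0.08, 0.004], [0.004, 0.002, -1.0]]
force: [-1.9, 3.5, 11.7]
gripper_width: 0.399
gripper_force: 30.0
```

Emit:
apply_moves --pt "-0.0031 0 0.0009 0 0.03" --pt "-0.0031 0 0.0009 0 0.03" --pt "0 0 0 0 0.03"

```text
time_s: 11.4
tcp_pos: [498.5, 100.3, 70.4]
eef_rot: [[-0.08, 0.997, 0.002], [0.997, 0.08, 0.004], [0.004, 0.002, -1.0]]
force: [-1.4, 3.8, 10.9]
gripper_width: 0.401
gripper_force: 30.0
```

```bash
python3 m.py arc.png
```

```text
tcp local [  0.819 136.159  70.374] [498.535 100.289  70.374]
scene 313 floor y range [ 41.623 100.299]
top 23 floor y range [41.6   94.505]
[  0.279 139.288  67.      0.393   0.022] 1.7788216883258627 bottom corners [ -0.074 155.456   9.411] [ 1.418 87.118 37.76 ]
[  0.279 139.289  67.      0.393   0.022] 1.7787981057941948 bottom corners [ -0.074 155.456   9.411] [ 1.418 87.118 37.76 ]
```

The tilt falls as planned and the corner holds still. Continuing the arc.

Emit:
apply_moves --pt "-0.003 0 0.0012 0 0.03" --pt "-0.003 0 0.0013 0 0.03" --pt "-0.0029 0 0.0014 0 0.03" --pt "-0.0029 0 0.0015 0 0.03" --pt "0 0 0 0 0.03"

```text
time_s: 12.12
tcp_pos: [499.6, 88.0, 64.9]
eef_rot: [[-0.08, 0.997, 0.002], [0.997, 0.08, 0.003], [0.003, 0.002, -1.0]]
force: [-1.7, 0.7, 11.9]
gripper_width: 0.404
gripper_force: 30.0
```

Emit:
apply_moves --pt "-0.0028 0 0.0016 0 0.03" --pt "-0.0027 0 0.0017 0 0.03" --pt "0 0 0 0 0.03"

```text
time_s: 12.5
tcp_pos: [500.0, 82.3, 61.6]
eef_rot: [[-0.08, 0.997, 0.002], [0.997, 0.08, 0.003], [0.003, 0.002, -1.0]]
force: [-1.4, 1.4, 10.1]
gripper_width: 0.402
gripper_force: 30.0
```

```bash
python3 m.py arc2.png
```

```text
tcp local [  0.872 118.108  61.595] [500.031  82.3    61.595]
scene 266 floor y range [42.595 94.068]
top 17 floor y range [43.776 70.292]
[ -0.057 131.891  76.841   0.213   0.038] 1.7884383850075594 bottom corners [ -1.058 158.091  23.077] [ 1.702 85.819 38.733]
[  0.297 129.672  65.845   0.205   0.028] 1.7778740094064789 bottom corners [ -0.446 156.337  12.306] [ 1.572 83.91  27.346]
```

Emit:
apply_moves --pt "-0.0026 0 0.0018 0 0.03" --pt "-0.0025 0 0.0019 0 0.03" --pt "-0.002 0 0.0 0 0.03" --pt "0 0 0 0 0.03"

```text
time_s: 13.1
tcp_pos: [500.5, 75.8, 57.6]
eef_rot: [[-0.08, 0.997, 0.002], [0.997, 0.08, 0.004], [0.004, 0.002, -1.0]]
force: [-0.4, 3.4, 9.8]
gripper_width: 0.4
gripper_force: 30.0
```

Emit:
apply_moves --pt "0 0 0 0 0.045" --pt "0 0 0 0 0.045" --pt "0 0 0 0 0.045" --pt "0 0 0 0 0.06" --pt "0 0 0 0 0.06"

```text
time_s: 13.72
tcp_pos: [499.6, 73.9, 56.5]
eef_rot: [[-0.081, 0.997, -0.0], [0.997, 0.081, 0.0], [0.0, -0.0, -1.0]]
force: [1.0, 0.3, -0.3]
gripper_width: 0.648
gripper_force: 0.0
```

```bash
python3 m.py placed.png
```

```text
tcp local [ -0.186 109.76   56.454] [499.643  73.894  56.454]
scene 304 floor y range [41.836 74.399]
top 0 floor y range [41.74  65.776]
[  0.17  120.535  66.644  -0.017   0.018] 1.4516143658365905 bottom corners [ -0.521 158.338  20.293] [ 0.83  84.362 19.01 ]
[  0.266 120.5    66.713  -0.015   0.014] 1.4496013174657385 bottom corners [ -0.251 158.185  20.263] [ 0.763 84.2   19.173]
```

View pics/placed.png

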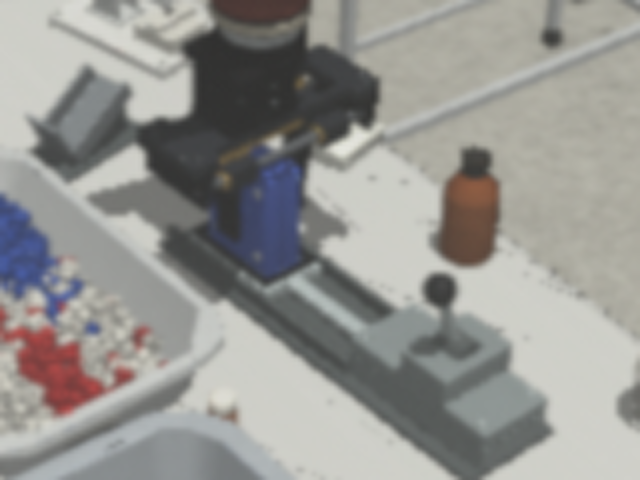

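The crop shows the mould upright in the nest at about (260,215), and the fit gives no tilt with its base at z = 20. I re-grip at mid height and begin the feed: from y of about 119.5 it is free to about 90.

Emit:
apply_moves --pt "0.0105 0 0.004 0 0.06" --pt "0 0 0.004 0 0.06" --pt "0 0 0 0 0.03" --pt "0 0 0 0 0.03" --pt "0 0 0 0 0.03" --pt "0 0 0 0 0.03"

```text
time_s: 14.58
tcp_pos: [499.1, 84.3, 48.7]
eef_rot: [[-0.081, 0.997, 0.0], [0.997, 0.081, -0.0], [-0.0, 0.0, -1.0]]
force: [1.0, 0.3, 0.4]
gripper_width: 0.402
gripper_force: 30.0
```

Emit:
apply_moves --pt "-0.002 0 0 0 0.03" --pt "-0.002 0 0 0 0.03" --pt "-0.002 0 0 0 0.03" --pt "-0.002 0 0 0 0.03" --pt "-0.002 0 0 0 0.03" --pt "-0.002 0 0 0 0.03"

```text
time_s: 15.32
tcp_pos: [500.0, 72.5, 48.7]
eef_rot: [[-0.081, 0.997, 0.0], [0.997, 0.081, 0.0], [0.0, 0.0, -1.0]]
force: [-0.2, 3.9, 2.7]
gripper_width: 0.396
gripper_force: 30.0
```

Emit:
apply_moves --pt "-0.002 0 0 0 0.03" --pt "-0.002 0 0 0 0.03" --pt "-0.002 0 0 0 0.03" --pt "-0.002 0 0 0 0.03" --pt "-0.002 0 0 0 0.03" --pt "-0.002 0 0 0 0.03" --pt "-0.002 0 0 0 0.03" --pt "-0.002 0 0 0 0.03"

```text
time_s: 16.32
tcp_pos: [501.3, 56.4, 48.7]
eef_rot: [[-0.081, 0.997, 0.0], [0.997, 0.081, 0.0], [0.0, 0.0, -1.0]]
force: [-0.9, 5.1, 5.4]
gripper_width: 0.402
gripper_force: 30.0
```

Run:
```python
from h import *
np.set_printoptions(precision=2,suppress=True)
s=ctrl.sense();print((s["tcp_pos"]-[508.6,-35.5,0])@Rz(.08),s["force"]@Rz(.08),s["moment"])
```

```text
[ 0.05 92.2  48.7 ] [-0.52  5.17  5.4 ] [0.72 0.16 0.03]
```

Emit:
apply_moves --pt "-0.001 0 -0.0004 0 0.03" --pt "-0.001 0 0 0 0.03" --pt "-0.001 0 0 0 0.03" --pt "-0.001 0 0 0 0.03"

```text
time_s: 16.82
tcp_pos: [501.2, 52.3, 48.7]
eef_rot: [[-0.081, 0.997, -0.001], [0.997, 0.081, -0.0], [-0.0, -0.001, -1.0]]
force: [-0.9, 2.3, 1.5]
gripper_width: 0.4
gripper_force: 30.0
```

Emit:
apply_moves --pt "-0.001 0 0 0 0.03" --pt "-0.001 0 0 0 0.03" --pt "-0.001 0 0 0 0.03" --pt "-0.001 0 0 0 0.03"

```text
time_s: 17.32
tcp_pos: [501.5, 48.3, 48.7]
eef_rot: [[-0.081, 0.997, -0.001], [0.997, 0.081, -0.0], [-0.0, -0.001, -1.0]]
force: [-0.3, 2.8, -1.1]
gripper_width: 0.404
gripper_force: 30.0
```

Emit:
apply_moves --pt "-0.001 0 0 0 0.03" --pt "-0.001 0 0 0 0.03" --pt "-0.001 0 0 0 0.03" --pt "-0.001 0 0 0 0.03"

```text
time_s: 17.82
tcp_pos: [502.0, 44.4, 48.8]
eef_rot: [[-0.081, 0.997, -0.0], [0.997, 0.081, -0.0], [-0.0, -0.0, -1.0]]
force: [-0.5, 1.4, -2.7]
gripper_width: 0.4
gripper_force: 30.0
```

Emit:
apply_moves --pt "0 0 0.0003 0 0.03" --pt "-0.001 0 0 0 0.03" --pt "-0.001 0 0 0 0.03" --pt "-0.001 0 0 0 0.03"

```text
time_s: 18.32
tcp_pos: [502.4, 41.5, 48.7]
eef_rot: [[-0.081, 0.997, 0.0], [0.997, 0.081, 0.0], [0.0, 0.0, -1.0]]
force: [0.0, 2.5, -0.9]
gripper_width: 0.399
gripper_force: 30.0
```

```bash
python3 m.py feed.png
python3 - <<'E'
from h import *
np.set_printoptions(precision=2,suppress=True)
for i in range(4):
    ctrl.snapshot("top");s=ctrl.sense();print(s["force"]@Rz(.08))
E
```

```text
tcp local [ 0.012 77.25  48.727] [502.439  41.504  48.727]
scene 300 floor y range None
top 0 floor y range None
[ 0.443 77.288 67.616 -0.015 -0.03 ] 1.5625325599491937 bottom corners [  1.583 114.981  21.184] [-0.654 41.023 20.06 ]
[ 0.443 77.288 67.616 -0.015 -0.03 ] 1.5625401476047749 bottom corners [  1.583 114.981  21.184] [-0.654 41.023 20.06 ]
[ 0.33  1.19 -1.28]
[ 0.93  1.31 -0.68]
[-0.36  0.66 -2.04]
[ 0.71  0.05 -1.25]
```

View pics/feed.png

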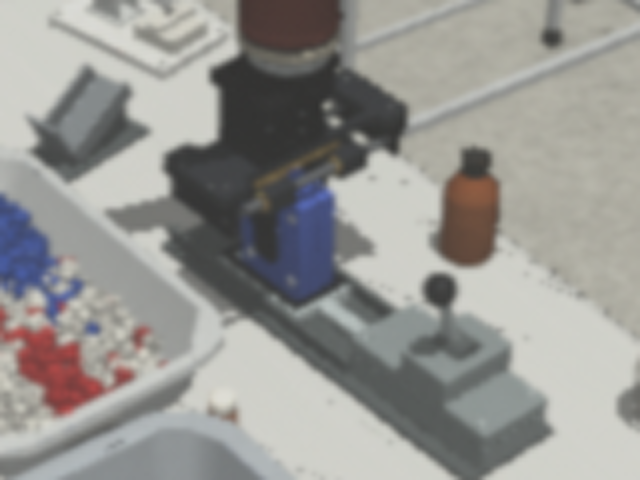

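The mould stands in the rim at about (285,245) and the shuttle follows with the tongue going in. Continuing to feel.

Emit:
apply_moves --pt "-0.001 0 0 0 0.03" --pt "-0.001 0 0 0 0.03" --pt "-0.001 0 0 0 0.03" --pt "-0.001 0 0 0 0.03"

```text
time_s: 19.12
tcp_pos: [502.7, 37.5, 48.7]
eef_rot: [[-0.081, 0.997, 0.0], [0.997, 0.081, 0.0], [0.0, 0.0, -1.0]]
force: [0.2, 1.4, -0.7]
gripper_width: 0.4
gripper_force: 30.0
```

Emit:
apply_moves --pt "-0.001 0 0 0 0.03" --pt "-0.001 0 0 0 0.03" --pt "-0.001 0 0 0 0.03" --pt "-0.001 0 0 0 0.03"

```text
time_s: 19.62
tcp_pos: [503.1, 33.5, 48.7]
eef_rot: [[-0.081, 0.997, 0.0], [0.997, 0.081, 0.0], [0.0, 0.0, -1.0]]
force: [-0.7, 2.1, 0.5]
gripper_width: 0.401
gripper_force: 30.0
```

Emit:
apply_moves --pt "-0.001 0 0 0 0.03" --pt "-0.001 0 0 0 0.03" --pt "-0.001 0 0 0 0.03" --pt "-0.001 0 0 0 0.03"

```text
time_s: 20.12
tcp_pos: [503.4, 29.5, 48.7]
eef_rot: [[-0.081, 0.997, 0.0], [0.997, 0.081, 0.0], [0.0, 0.0, -1.0]]
force: [-0.6, 1.9, 0.5]
gripper_width: 0.401
gripper_force: 30.0
```

Emit:
apply_moves --pt "-0.001 0 0 0 0.03" --pt "-0.001 0 0 0 0.03" --pt "-0.001 0 0 0 0.03" --pt "-0.001 0 0 0 0.03"

```text
time_s: 20.62
tcp_pos: [503.7, 25.5, 48.7]
eef_rot: [[-0.081, 0.997, 0.0], [0.997, 0.081, 0.0], [-0.0, 0.0, -1.0]]
force: [-1.0, 3.0, 1.7]
gripper_width: 0.401
gripper_force: 30.0
```

Emit:
apply_moves --pt "-0.001 0 0 0 0.03" --pt "-0.001 0 0 0 0.03" --pt "-0.001 0 0 0 0.03" --pt "-0.001 0 0 0 0.03"

```text
time_s: 21.12
tcp_pos: [504.0, 21.5, 48.7]
eef_rot: [[-0.081, 0.997, 0.0], [0.997, 0.081, 0.0], [0.0, 0.0, -1.0]]
force: [0.2, 3.5, 2.3]
gripper_width: 0.399
gripper_force: 30.0
```

Emit:
apply_moves --pt "-0.001 0 -0.0002 0 0.03" --pt "-0.001 0 0 0 0.03" --pt "-0.001 0 0 0 0.03" --pt "-0.001 0 0 0 0.03"

```text
time_s: 21.62
tcp_pos: [504.1, 17.5, 48.7]
eef_rot: [[-0.081, 0.997, -0.0], [0.997, 0.081, -0.0], [-0.0, -0.0, -1.0]]
force: [-0.5, 3.6, -0.3]
gripper_width: 0.4
gripper_force: 30.0
```

The force is up a little (possibly the plunger), so I take smaller steps.

Emit:
apply_moves --pt "-0.001 0 0 0 0.03" --pt "-0.001 0 0 0 0.03" --pt "-0.001 0 0 0 0.03"

```text
time_s: 22.0
tcp_pos: [504.4, 14.6, 48.7]
eef_rot: [[-0.081, 0.997, -0.0], [0.997, 0.081, 0.0], [0.0, -0.0, -1.0]]
force: [-0.2, 2.3, -0.9]
gripper_width: 0.404
gripper_force: 30.0
```

Emit:
apply_moves --pt "-0.001 0 0 0 0.03" --pt "-0.001 0 0 0 0.03" --pt "-0.001 0 0 0 0.03"

```text
time_s: 22.38
tcp_pos: [504.7, 11.6, 48.7]
eef_rot: [[-0.081, 0.997, -0.0], [0.997, 0.081, 0.0], [0.0, -0.0, -1.0]]
force: [-0.8, 2.0, -2.6]
gripper_width: 0.404
gripper_force: 30.0
```

Emit:
apply_moves --pt "-0.001 0 0.0002 0 0.03" --pt "-0.001 0 0 0 0.03" --pt "-0.001 0 0 0 0.03"

```text
time_s: 22.75
tcp_pos: [505.1, 9.2, 48.8]
eef_rot: [[-0.081, 0.997, 0.0], [0.997, 0.081, 0.001], [0.001, 0.0, -1.0]]
force: [-0.7, 7.2, 2.0]
gripper_width: 0.401
gripper_force: 30.0
```

Emit:
apply_moves --pt "0 0 0 0 0.03" --pt "0 0 0 0 0.03"

```text
time_s: 23.0
tcp_pos: [505.0, 9.2, 48.8]
eef_rot: [[-0.081, 0.997, -0.0], [0.997, 0.081, 0.001], [0.001, 0.0, -1.0]]
force: [-0.5, 5.8, 0.3]
gripper_width: 0.401
gripper_force: 30.0
```

Emit:
apply_moves --pt "-0.0004 0 0 0 0.03" --pt "0 0 0 0 0.03"

```text
time_s: 23.25
tcp_pos: [505.0, 9.1, 48.8]
eef_rot: [[-0.081, 0.997, -0.0], [0.997, 0.081, 0.002], [0.002, 0.0, -1.0]]
force: [-1.2, 7.1, 0.2]
gripper_width: 0.402
gripper_force: 30.0
```

The stop is felt: a further 0.4 mm of command moves the tool 0.1 mm and adds 1.3 N. I relieve the push, let go and rise.

Emit:
apply_moves --pt "0.0008 0 0 0 0.03" --pt "0 0 0 0 0.06" --pt "0 0 0 0 0.06" --pt "0 0 0 0 0.06" --pt "0 0 0 0 0.06" --pt "0 0 -0.02 0 0.06" --pt "0 0 -0.03 0 0.06" --pt "0 0 -0.032 0 0.06" --pt "0 0 -0.032 0 0.06" --pt "0 0 -0.032 0 0.06" --pt "0 0 0 0 0.0" --pt "0 0 0 0 0.0"

```text
time_s: 24.75
tcp_pos: [504.6, 9.0, 193.9]
eef_rot: [[-0.081, 0.997, -0.001], [0.997, 0.081, 0.0], [0.0, -0.001, -1.0]]
force: [-0.6, -0.2, -0.6]
gripper_width: 0.542
gripper_force: 0.0
```

Run:
```python
from h import *
np.set_printoptions(precision=2,suppress=True)
O=np.array([508.6,-35.5,0]);s=ctrl.sense();c=s["tcp_pos"];print((c-O)@Rz(.08),s["gripper_width"])
for n in("scene","top"):
    d=ctrl.snapshot(n);P=pts(d);l=(P-O)@Rz(.08);f=d["frame"].astype(int)
    k=l[(abs(l[...,0])<50)&(l[...,1]<-70)&(l[...,1]>-160)&(l[...,2]>115)&(l[...,2]<160)]
    print(n,len(k),np.percentile(k,[5,95],axis=0) if len(k) else "")
    Q=l[(f[...,2]>f[...,0]+30)&(abs(l[...,0])<40)&(l[...,1]>-20)&(l[...,1]<120)&(l[...,2]>15)]
    F=lambda p:sdf((Q-p[:3])@(Rz(np.pi/2+p[4])@Ry(p[3])),np.array([37,18,47.]))
    r=least_squares(F,[0,45,67,0,0],loss="soft_l1",f_scale=1.5,x_scale=[1,1,1,.02,.02]);print(len(Q),r.x,np.median(abs(r.fun)))
t=O+Rz(.08)@np.array([-62,-116,195]);print("shift",s["eef_rot"].T@(t-c))
```

```text
[ -0.46  44.69 193.86] 0.5415420143033034
scene 66 [[ -33.97 -129.23  127.9 ]
 [ -17.1  -109.83  147.25]]
539 [ 0.07 45.58 66.25  0.01 -0.01] 1.4384203683305756
top 44 [[ -31.9  -128.62  134.7 ]
 [ -12.24 -108.01  150.54]]
0 [ 0. 45. 67.  0.  0.] nan
shift [-160.63  -61.68   -1.11]
  return _methods._mean(a, axis=axis, dtype=dtype,
  ret = ret.dtype.type(ret / rcount)
```

Emit:
apply_moves --pt "-0.0272 -0.0105 0 0 0" --pt "-0.0272 -0.0105 0 0 0" --pt "-0.0272 -0.0105 0 0 0" --pt "-0.0272 -0.0105 0 0 0" --pt "-0.0272 -0.0105 0 0 0" --pt "-0.0272 -0.0105 0 0 0" --pt "0 0 0 0 0" --pt "0 0 0.025 0 0" --pt "0 0 0.025 0 0" --pt "0 0 0.025 0 0" --pt "0 0 0 0 0"

```text
time_s: 26.22
tcp_pos: [453.5, -156.8, 116.9]
eef_rot: [[-0.082, 0.997, -0.005], [0.997, 0.082, 0.003], [0.004, -0.005, -1.0]]
force: [0.5, 0.6, -0.3]
gripper_width: 0.002
gripper_force: 0.0
```

Emit:
apply_moves --pt "0 0.005 0 0 0" --pt "0 0.005 0 0 0" --pt "0 0.005 0 0 0" --pt "0 0.005 0 0 0" --pt "0 0.005 0 0 0" --pt "0 0.005 0 0 0" --pt "0 0.005 0 0 0" --pt "0 0.005 0 0 0" --pt "0 0.005 0 0 0" --pt "0 0.005 0 0 0" --pt "0 0.005 0 0 0" --pt "0 0.004 0 0 0" --pt "0 0 0 0 0"

```text
time_s: 27.85
tcp_pos: [514.5, -153.9, 119.5]
eef_rot: [[-0.081, 0.997, 0.0], [0.997, 0.081, 0.0], [0.0, 0.0, -1.0]]
force: [-0.1, 0.1, -0.0]
gripper_width: 0.007
gripper_force: 0.0
```

Run:
```python
from h import *
np.set_printoptions(precision=2,suppress=True)
O=np.array([508.6,-35.5,0]);s=ctrl.sense();print((s["tcp_pos"]-O)@Rz(.08),s["gripper_width"],s["force"])
d=ctrl.snapshot("scene");save("lev.png",d["frame"][150:270,240:400],4)
```

```text
[  -3.58 -118.47  119.53] 0.00660489443799476 [-0.11  0.14 -0.04]
```

View pics/lev.png

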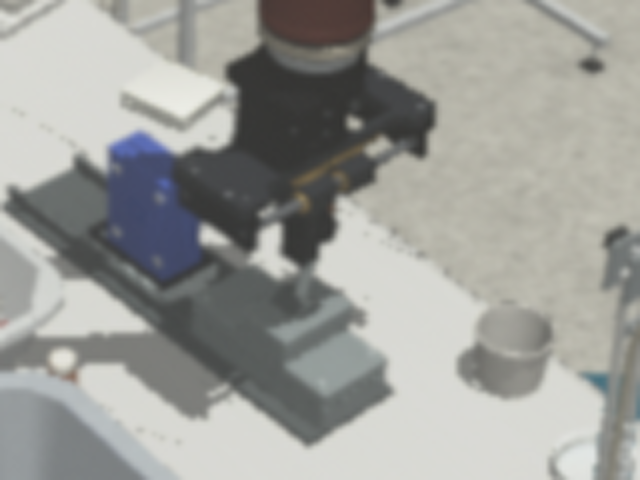

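The fingers at (305,235) have the knob ahead of them, the stem shows at (305,285), and the mould still stands at (155,205). I push on to the lever's end.

Emit:
apply_moves --pt "0 0.004 0 0 0" --pt "0 0.003 0 0 0" --pt "0 0 0 0 0"

```text
time_s: 28.28
tcp_pos: [521.5, -153.4, 119.7]
eef_rot: [[-0.081, 0.997, 0.0], [0.997, 0.081, 0.0], [-0.0, 0.0, -1.0]]
force: [-0.5, 0.0, 0.1]
gripper_width: 0.007
gripper_force: 0.1
```

Emit:
apply_moves --pt "0 0.003 0 0 0" --pt "0 0 0 0 0"

```text
time_s: 28.52
tcp_pos: [524.4, -153.1, 119.7]
eef_rot: [[-0.081, 0.997, 0.0], [0.997, 0.081, -0.0], [-0.0, 0.0, -1.0]]
force: [-0.1, -0.4, -0.7]
gripper_width: 0.008
gripper_force: 0.1
```

Emit:
apply_moves --pt "0 0.002 0 0 0" --pt "0 0 0 0 0"

```text
time_s: 28.78
tcp_pos: [526.3, -153.0, 119.6]
eef_rot: [[-0.081, 0.997, 0.0], [0.997, 0.081, 0.0], [0.0, 0.0, -1.0]]
force: [-0.5, -1.0, 0.1]
gripper_width: 0.009
gripper_force: 0.2
```

Emit:
apply_moves --pt "0 0.002 0 0 0" --pt "0 0.001 0 0 0" --pt "0 0 0 0 0"

```text
time_s: 29.15
tcp_pos: [529.3, -152.7, 119.6]
eef_rot: [[-0.081, 0.997, 0.0], [0.997, 0.081, -0.0], [-0.0, 0.0, -1.0]]
force: [-1.5, -0.6, -0.3]
gripper_width: 0.009
gripper_force: 0.3
```

Emit:
apply_moves --pt "0 0.002 0 0 0" --pt "0 0 0 0 0"

```text
time_s: 29.4
tcp_pos: [529.8, -152.7, 119.5]
eef_rot: [[-0.081, 0.997, -0.003], [0.997, 0.081, 0.0], [0.0, -0.003, -1.0]]
force: [-7.2, -1.2, 2.5]
gripper_width: 0.004
gripper_force: 3.3
```

Run:
```python
from h import *
np.set_printoptions(precision=2,suppress=True)
O=np.array([508.6,-35.5,0]);s=ctrl.sense();print((s["tcp_pos"]-O)@Rz(.08),s["force"])
for n in("scene","top"):
    d=ctrl.snapshot(n);P=pts(d);l=(P-O)@Rz(.08)
    k=l[(l[...,0]>-10)&(l[...,0]<70)&(l[...,1]<-90)&(l[...,1]>-145)&(l[...,2]>112)&(l[...,2]<150)]
    print(n,len(k),np.percentile(k,[5,95],axis=0) if len(k) else "")
```

```text
[  11.79 -118.52  119.48] [-7.2  -1.17  2.47]
scene 104 [[   0.35 -130.15  121.77]
 [  38.1  -110.92  147.45]]
top 0
```

End stop felt: 7 N, and the tool moved only 0.5 mm of the 2 mm commanded. I back off, rise and check.

Emit:
apply_moves --pt "0 -0.01 0 0 0" --pt "0 -0.02 0 0 0" --pt "0 -0.02 0 0 0" --pt "0 0 -0.03 0 0" --pt "0 0 -0.04 0 0" --pt "0 -0.03 -0.04 0 0" --pt "0 -0.03 -0.02 0 0" --pt "0 0 0 0 0"

```text
time_s: 30.5
tcp_pos: [421.7, -162.3, 252.2]
eef_rot: [[-0.08, 0.997, 0.005], [0.997, 0.08, -0.003], [-0.003, 0.005, -1.0]]
force: [0.5, 0.1, -0.7]
gripper_width: 0.006
gripper_force: 0.0
```

Run:
```python
from h import *
np.set_printoptions(precision=2,suppress=True)
O=np.array([508.6,-35.5,0]);s=ctrl.sense();print((s["tcp_pos"]-O)@Rz(.08),s["force"])
d=ctrl.snapshot("scene");P=pts(d);l=(P-O)@Rz(.08);f=d["frame"].astype(int)
k=l[(abs(l[...,0])<60)&(l[...,1]<-90)&(l[...,1]>-145)&(l[...,2]>112)&(l[...,2]<150)]
print(len(k),np.percentile(k,[5,95],axis=0))
Q=l[(f[...,2]>f[...,0]+30)&(abs(l[...,0])<40)&(l[...,1]>-20)&(l[...,1]<120)&(l[...,2]>15)]
F=lambda p:sdf((Q-p[:3])@(Rz(np.pi/2+p[4])@Ry(p[3])),np.array([37,18,47.]))
r=least_squares(F,[0,45,67,0,0],loss="soft_l1",f_scale=1.5,x_scale=[1,1,1,.02,.02]);print(len(Q),r.x)
save("end.png",d["frame"][150:270,240:400],4)
```

```text
[ -96.79 -119.42  252.2 ] [ 0.46  0.06 -0.74]
72 [[  18.96 -128.48  117.59]
 [  38.84 -110.7   141.43]]
583 [-0.02 45.59 66.61 -0.01 -0.  ]
```

View pics/end.png

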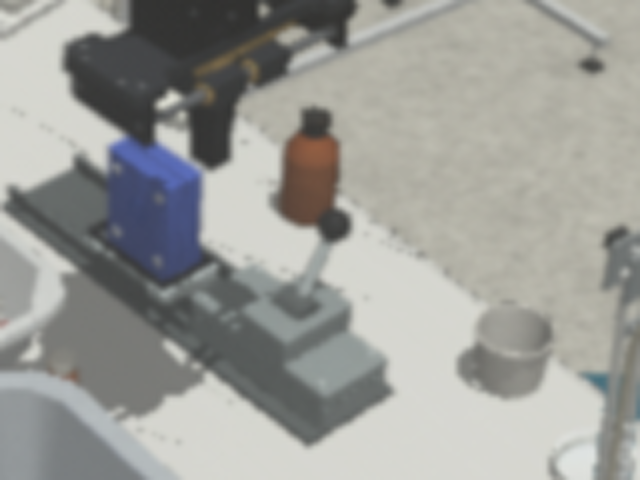

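The lever is fully over (knob at (333,224)), the mould stands upright in the shuttle, and bottle, cup and vial are undisturbed.

```bash
python3 -c "
from bench import ctrl
print(ctrl.close_job())"
```

```text
the job is handed in; nothing more can be done
None
```

The job is handed in, at about 30.5 s on the clock: the mould stands upright in the shuttle, the shuttle was slid home to the felt stop with a final push of about 7 N, the lock lever is fully over, and the bottle, cup and vial were left alone; no verdict came back.

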